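Hang the tray on the organizer's rail and the soap dish below it

TASK

Hang the four-legged tray by its two hooks over the short steel rail on the shower organizer and let go of it. Then hang the soap dish by its two hooks from the wire loop under the tray, so that a seated person can reach both, one below the other, hanging level and still with their backs to the organizer. Leave the drawer as it is and do not shove or knock over the bottle, the tube or the nail brush.

Things in the scene. Friction and masses are not known exactly. Their poses are not given: they have to be found in the camera images.
- rail_mid (a point): Middle of the axis of the organizer's straight steel rail: 8 mm thick, 170 mm long, level, 290 to 310 mm up. x points square into the wall, y along the rail, z up; the open room is on the -x side. Its two holders stand at y = -85 and +85 mm. The panel's flat face lies 24.5 mm behind the rail axis (+x).
- organizer: Sage plastic wall organizer fixed to a half-height tiled wall (377 mm) on the robot's left; axes as rail_mid; origin on the wall face, 300 mm below the rail's middle. Flat 8 mm panel from y = -250 to +100 mm, z = 50 to 340 mm. Drawer housing y = -225 to -105 mm, z = 105 to 175 mm, 94 mm out from the wall; a spring clip holds a black comb above it.
- tray: Sage plastic tray, loose, about 0.25 kg, standing upright on four legs 41 mm long. x from handle to back, y across, z up; origin level with the leg soles, below the hook line. Box from x = -50 to +24 mm, y = -46 to +46, floor underside z = 41 mm, rim z = 79 mm. Front legs 7 mm thick at x = -44, y = -40 and +40 mm. Hung level, its back touches the panel.
- tray_grip (a point): Grasp point in the tray's front handle, a bar 22 mm wide (y), 14 mm high, jutting 40 mm from the front wall to -x; point on its axis, 22 mm from the wall and 18 mm from the end, at x = -72, z = 66 mm of the tray. Squeeze across y (60 N holds well). Lean the tool about 40 degrees, fingers down and towards the tray's back, so the gripper keeps clear of wall and things above.
- tray_hooks (a point): Tray's hook line (x = 0, z = 118 mm of the tray), midway between its hooks at y = -25 and +25 mm: where a bar's axis lies when seated. Hooks of 5 mm wire: stem in front (axis x = -7.5), over the bar, tip flaring back and down to x = +16, z = -9 mm from the line; top 9 mm above. Go in 22 mm above the bar, stop with the line 4 mm to the room side of its axis, lower.
- tray_loop (a point): Middle of the lower bar of the steel wire loop under the tray: bar 6 mm thick along y, at x = -15 mm, z = 5 mm of the tray, between uprights at y = -36 and +36 mm. From the bar's axis up to the tray's underside are 36 mm. Axes as the tray's. The dish's hooks go in from the front (-x side), between the front legs.
- dish: White soap dish, loose, about 0.10 kg, standing upright and flat. x from handle to back, y across, z up; origin on its underside, below the hook line. Box from x = -60 to +39 mm, y = -50 to +50, 36 mm high. Wire bail above it: 36 mm wide at z = 66 mm and higher, spreading to the dish's ends below. Hung level under the tray, its back touches the panel.
- dish_grip (a point): Grasp point in the dish's front handle, a bar 22 mm wide (y), 14 mm high, jutting 42 mm from the front wall to -x; point on its axis, 24 mm from the wall and 18 mm from the end, at x = -84, z = 29 mm of the dish. Squeeze across y, tool leaned about 40 degrees as for the tray: upright, the gripper would meet the hanging tray.
- dish_hooks (a point): Dish's hook line (x = 0, z = 92 mm of the dish), midway between its hooks at y = -18 and +18 mm; hooks shaped as the tray's. Seated, it lies on the axis of the loop's lower bar to about 2 mm. Bring the hooks over that bar with this line 18 to 25 mm above the bar's axis, below the tray's underside; stop 4 mm to the room side of the axis and lower.
- bottle: Bystander: standing white bottle, 58 mm across and 150 mm high; origin at the centre of its foot.
- tube: Bystander: closed white tube standing on its cap, 45 mm wide and 134 mm high; origin at the centre of its foot.
- nailbrush: Bystander: wooden nail brush lying on its bristles, 90 by 38 by 43 mm; origin at the centre of its underside.
- drawer_pull (a point): Middle of the pull of the organizer's small drawer, a 50 mm lip on its front; the drawer stands 12 to 40 mm open with a nail clipper in it and slides to -x. To be left as it is.
Mind the look-alikes: they are no part of the job. What is shaped like the dish but black or orange is not meant.

How it is judged (in metres and radians):
On the way, in this order (a step that is already met when the one before it is completed fails the run):
1. the tray hangs by both hooks on the rail, level, let go (x of tray_hooks in the frame of rail_mid between -0.008 and 0.008 m and z of tray_hooks in the frame of rail_mid between -0.006 and 0.006 m and y of tray_hooks in the frame of rail_mid between -0.055 and 0.055 m and angle between tray_hooks's own z axis and vertical below 0.15 rad and angle between the x axis of tray_hooks and the x axis of rail_mid, either way round below 0.2 rad and angle between the y axis of tray_hooks and the y axis of rail_mid, either way round below 0.2 rad and contact force between the fingers and tray below 0.1 N and linear speed of tray below 0.03 m/s), for 0.3 s.
2. the soap dish hangs by both hooks from the tray's loop (x of dish_hooks in the frame of tray_loop between -0.008 and 0.008 m and z of dish_hooks in the frame of tray_loop between -0.007 and 0.007 m and y of dish_hooks in the frame of tray_loop between -0.02 and 0.02 m and angle between dish_hooks's own z axis and vertical below 0.2 rad and angle between the x axis of dish_hooks and the x axis of rail_mid, either way round below 0.25 rad), for 0.2 s.
At the end, for the whole second after the job is handed in: Tray's hook line on the rail (8 mm in depth, 6 in height, 55 along it), level to 0.15 rad, square to 0.2 rad; dish's hook line on the loop's bar (8 mm in depth, 7 in height, 20 along it), level to 0.2 and square to 0.25 rad; both released and at rest (all of step 2 and x of tray_hooks in the frame of rail_mid between -0.008 and 0.008 m and z of tray_hooks in the frame of rail_mid between -0.006 and 0.006 m and y of tray_hooks in the frame of rail_mid between -0.055 and 0.055 m and angle between tray_hooks's own z axis and vertical below 0.15 rad and angle between the x axis of tray_hooks and the x axis of rail_mid, either way round below 0.2 rad and angle between the y axis of tray_hooks and the y axis of rail_mid, either way round below 0.2 rad and linear speed of each of tray, dish below 0.02 m/s and contact force between the fingers and tray below 0.1 N and contact force between the fingers and dish below 0.1 N); the robot touches nothing.
It fails at once if the bottle, tube or nail brush is shoved (over 30 mm) or knocked over (distance of any of bottle, tube, nailbrush from where it was at the start of the episode above 0.03 m or angle between any of bottle, tube, nailbrush's own z axis and vertical above 0.5 rad).
It fails at once if the drawer is moved (over 10 mm) (distance of drawer_pull from where it was at the start of the episode above 0.01 m).
It fails at once if the tray or the dish is tipped over (angle between any of tray, dish's own z axis and vertical above 1 rad).
It also fails if it takes over 64 s, if anything falls off the work surface, if the arm or the gripper's body presses on something with over 40 N, if the wrist force passes 120 N, or if a joint passes its speed limit or range.

ROBOT

A 6-joint arm with a two-finger parallel gripper is mounted at the origin on the work surface. World frame = base frame: x ahead of the robot, y to its left, z up, the work surface at z = 0. Lengths are in m, angles in degrees, forces in N, time in s.
With the tool pointing down it reaches from about 0.375 to 0.9 m from the base axis. Payload 3.1 kg.
Tool frame: the origin (TCP) lies on the centre line of the jaws, within the pads' length; the fingertips stand 25 mm ahead of it and the grasp point (between the pads) lies 6 mm ahead of it; z points along the fingers, y is the line along which they close (so a half turn about z gives the same grasp; the last joint's range is limited). The gripper opens to 87 mm and grips with 3 to 60 N. Pads are 19 mm wide; open, the fingers measure 117 mm over their backs; the gripper's body (75 mm by 190 mm) begins 51 mm behind the grasp point.
Start: joints at [-85.571, 30.224, 82.088, -0, 67.689, -10.227], TCP at [0.158, -0.605, 0.248] pointing down, gripper open.
Joint ranges: [-176.69, 176.69], [-43.24, 126.21], [12.49, 139.97], [-82, 262], [0, 151.66], [-163.58, 163.58]. Speed limits (degrees/s): [159.86, 159.86, 180, 180, 180, 180].

INTERFACE

Orientations are given as a 3x3 rotation matrix whose columns are the frame's x, y, z axes.
In Python, from rig import * gives the robot as it stands.
- The arm moves only by the tool step_arm, never from a script. Its argument "steps" is a list of rows, each a list of 7 numbers: the shift along the tool's x, y, z normalised to -1 to 1, where 1 is 0.3 m, then the turn, a rotation vector about the tool's x, y, z normalised to -1 to 1, where 1 is 45 degrees, then the gripper's target within -1 to 1 (shut at 1, half-way at 0, fully open at -1). A call has 1 to 8 rows; each row is the pose to reach, as a shift and turn from the pose commanded when the call began, along the tool's axes at that moment; what a row does not reach only later rows make up. A row lasts 1/12 s, in which the tool goes at most 41.7 mm and 7.16 degrees, less where a joint would pass 70% of its speed; a pose out of reach is approached as far as the arm can. A call with a number of a shift or a turn outside -1 to 1 is refused whole. A call with a gripper value outside its range is refused whole. The fingers move at their own pace and stop on an object; the grip force is fixed at half the most. Time passes only in rows, so rows that repeat a pose let the fingers close. It gives the time, the measured TCP pose, the force, the opening and the grip force at its end, in the units of the state.
- read_state(): the state, without advancing time (a new reading comes with each control period).
- capture(name): name is "side" or "top" or "wrist"; returns a dict with "image" (420x560x3 uint8, red, green, blue), "vertical_fov" (degrees; the focal length in pixels is half the picture's height over the tangent of half this angle, whatever the lens; pixels are square), "cx", "cy" (the principal point, pixels), "world_from_camera" (4x4, takes a point from camera to world coordinates); the wrist camera has in their place "T_tool_cam" (4x4, takes a point from camera to tool coordinates, whose origin is the TCP and whose axes are the flange's). Camera axes: x right, y down, z forward; pixel columns grow to the right and rows downward; lengths in m; the calibration is good to about 2 mm. The wrist camera is an equidistant fisheye: a pixel r from the principal point sees the ray r / f radians off the axis. A picture is of the moment at which its call begins: read the wrist's pose just before it. There is no depth.
- hand_in(): hands the job in; it is judged then, once.
The state is a dict: "time_s": time; "joint_positions": joint angles; "qvel": joint speeds; "tau": joint torques, N m; "position": TCP position; "tcp_rot": TCP orientation; "force": force on the tool from outside, world axes, zero at the start; "moment": the same for the moment, N m; "opening": opening from 0.0 (shut) to 1.0 (fully open); "grasp_force": force on a finger pad.
Only numpy, scipy, OpenCV 4.12 (cv2) and the standard library are available. Lean on these libraries where they do the work, as an engineer would, in place of code of your own. Each camera call takes 0.05 s, during which the arm holds its last target. There are 200 camera calls.

## Working session

There is one attempt and no reset: what is moved stays moved. The work goes in short steps, Python scripts to look and compute and a tool call to move; the robot and the scene stay as the last step left them, time stands still between calls to the robot, and variables do not carry over. Pictures are saved under pics/ and viewed, at most 10 in all, crops included, and the job is handed in when it is done.

Besides the shell and the picture viewer there is one more tool, called after ">>>" as name([rows], argument=value, ...), one row to a line, values as JSON. step_arm: Moves the arm, as the interface text tells. Scaled input: -1 to 1 covers 0.3 m each way for a shift and 45 degrees each way for a turn. Its arguments: {"type":"object","properties":{"steps":{"type":"array"}},"required":["steps"]}

```bash
mkdir -p pics; cat > h.py <<'E'
import numpy as np,cv2
from rig import *
E
python3 - <<'E'
from h import *
s=read_state();print(s['time_s'],s['position'],np.round(s['tcp_rot'],3).tolist(),s['opening'])
for n in ['side','top','wrist']:
    c=capture(n);cv2.imwrite(f'pics/{n}0.png',c['image'][:,:,::-1])
    np.save(f'pics/{n}0.npy',c,allow_pickle=True)
    print(n,c['vertical_fov'],c['cx'],c['cy'],np.round(c.get('world_from_camera',c.get('T_tool_cam')),4).tolist())
E
```

```text
0.0 [ 0.15810674 -0.60397575  0.24657253] [[0.967, 0.253, -0.0], [0.253, -0.967, 0.002], [0.0, -0.002, -1.0]] 1.0006546179389473
side 57.70509947536177 285.93117195782065 208.35849448006772 [[-0.8478, -0.2901, 0.4439, 0.1391], [-0.5302, 0.4764, -0.7013, 0.7017], [-0.008, -0.83, -0.5577, 0.6801], [0.0, 0.0, 0.0, 1.0]]
top 56.17640513888431 282.9139254124294 212.45973357446718 [[0.0048, -0.9904, 0.1381, 0.3668], [-0.9999, -0.0065, -0.0121, 0.0801], [0.0129, -0.138, -0.9903, 1.2854], [0.0, 0.0, 0.0, 1.0]]
wrist 65.70646984690485 274.8065380958894 205.29484223655544 [[-0.0012, -0.9589, -0.2839, 0.0795], [1.0, -0.0011, -0.0005, -0.0004], [0.0002, -0.2839, 0.9589, -0.1372], [0.0, 0.0, 0.0, 1.0]]
```

View pics/side0.png

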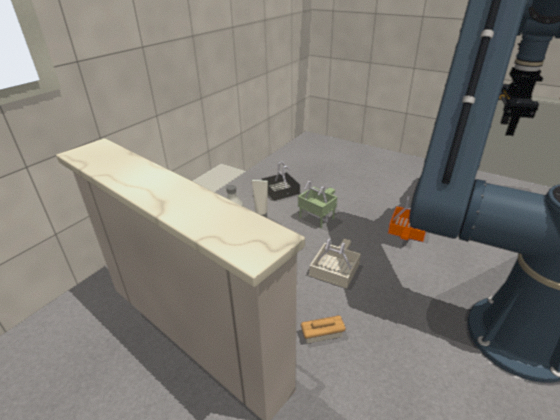

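View pics/top0.png

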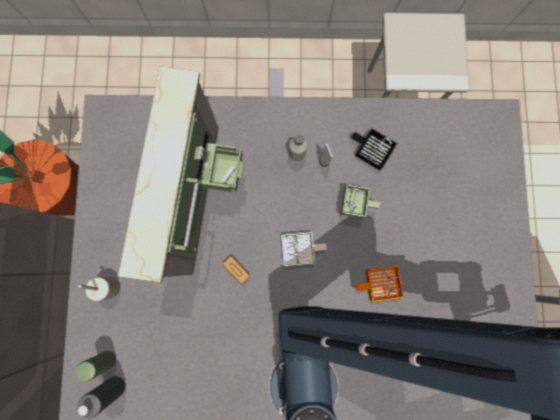

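The side view shows the wall from behind, and the organizer is hidden. In the top view the rail runs from about (197,183) to (187,240). The drawer is at (222,167), the tray at (355,200) with its handle right, the dish at (298,248) with its handle right, and the bottle, tube and brush at (297,147), (325,153) and (236,269).

```bash
python3 - <<'E'
from h import *
im=cv2.imread('pics/top0.png')[115:295,150:400]
cv2.imwrite('pics/topc.png',cv2.resize(im,None,fx=3.2,fy=3.2,interpolation=cv2.INTER_CUBIC))
E
```

```text
(no output)
```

View pics/topc.png

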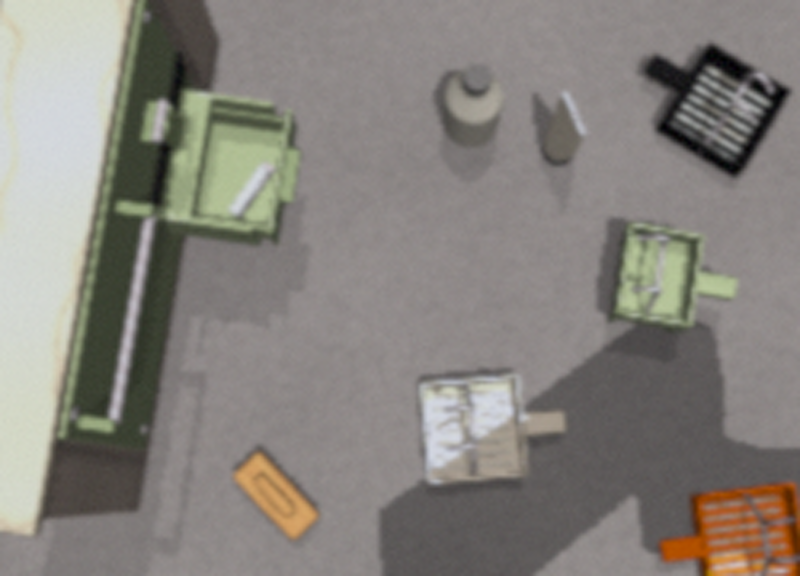

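The crop shows the rail from (151,218) to (114,416). The tray's rim corners are (624,222), (703,235), (693,327), (613,318), with its handle end at (737,287). The dish's rim corners are (420,377), (521,371), (526,480), (428,487), with its handle end at (565,423).

```bash
cat >> h.py <<'E'
def ray(c,uv):
    f=210/np.tan(np.radians(c['vertical_fov']/2)); T=c['world_from_camera']
    d=T[:3,:3]@np.array([(uv[0]-c['cx'])/f,(uv[1]-c['cy'])/f,1]); return T[:3,3],d/np.linalg.norm(d)
def plane(c,uv,z):
    o,d=ray(c,uv); return o+d*(z-o[2])/d[2]
def wray(c,s,uv):
    f=210/np.tan(np.radians(c['vertical_fov']/2)); T=c['T_tool_cam']; R=np.array(s['tcp_rot'])
    q=np.array([uv[0]-c['cx'],uv[1]-c['cy']]); r=np.linalg.norm(q); a=r/f
    d=np.r_[q/max(r,1e-9)*np.sin(a),np.cos(a)]
    return np.array(s['position'])+R@T[:3,3], R@T[:3,:3]@d
def wproj(c,s,p):
    f=210/np.tan(np.radians(c['vertical_fov']/2)); T=c['T_tool_cam']; R=np.array(s['tcp_rot'])
    q=T[:3,:3].T@(R.T@(np.array(p)-s['position'])-T[:3,3]); n=np.hypot(q[0],q[1]); a=np.arctan2(n,q[2])
    return np.array([c['cx'],c['cy']])+f*a*q[:2]/n
E
python3 - <<'E'
from h import *
c=np.load('pics/top0.npy',allow_pickle=True).item()
def P(l,z): return np.array([plane(c,(u/3.2+150,v/3.2+115),z) for u,v in l])
def yaw(d): return np.degrees(np.arctan2(d[1],d[0]))
np.set_printoptions(precision=4,suppress=True)
r=P([(151,218),(114,416)],.304);print('rail',r,r[0]-r[1],np.linalg.norm(r[0]-r[1]),'yaw of x',yaw(r[1]-r[0])+90, r.mean(0))
t=P([(624,222),(703,235),(693,327),(613,318)],.079)
print('tray',t, 'size',np.linalg.norm(t-np.roll(t,1,0),axis=1),'ctr',t.mean(0),'yaw',yaw(t[0]+t[3]-t[1]-t[2]),yaw(t[3]-t[0])+90,yaw(t[2]-t[1])+90)
print('hend',P([(737,287)],.073), 'yaw', yaw(t.mean(0)-P([(737,287)],.073)[0]))
d=P([(420,377),(521,371),(526,480),(428,487)],.036)
print('dish',d,'size',np.linalg.norm(d-np.roll(d,1,0),axis=1),'ctr',d.mean(0),'yaw',yaw(d[0]+d[3]-d[1]-d[2]),yaw(d[3]-d[0])+90,yaw(d[2]-d[1])+90)
print('hend',P([(565,423)],.036),'yaw',yaw(d.mean(0)-P([(565,423)],.036)[0]))
print('bottle',P([(472,72)],.15),'tube',P([(572,110)],.134),P([(560,155)],0),'brush',P([(277,495)],.043))
print('drawer front',P([(300,150),(285,200)],.175))
E
```

```text
rail [[0.5773 0.286  0.304 ]
 [0.4205 0.3092 0.304 ]] [ 0.1568 -0.0232  0.    ] 0.15855056108401894 yaw of x 261.5982735277869 [0.4989 0.2976 0.304 ]
tray [[ 0.6251 -0.1288  0.079 ]
 [ 0.6127 -0.206   0.079 ]
 [ 0.5219 -0.194   0.079 ]
 [ 0.5302 -0.1165  0.079 ]] size [0.0957 0.0782 0.0916 0.0779] ctr [ 0.5725 -0.1613  0.079 ] yaw 82.38866556411432 262.62154082566644 262.4437660395789
hend [[ 0.5624 -0.2395  0.073 ]] yaw 82.64335758890763
dish [[ 0.4755  0.0698  0.036 ]
 [ 0.4821 -0.0308  0.036 ]
 [ 0.3745 -0.0351  0.036 ]
 [ 0.3672  0.0613  0.036 ]] size [0.1087 0.1008 0.1077 0.0967] ctr [0.4248 0.0163 0.036 ] yaw 94.02818480659657 -85.54194505264596 -87.7044883542952
hend [[ 0.4307 -0.0742  0.036 ]] yaw 93.69596707049921
bottle [[0.752  0.0236 0.15  ]] tube [[ 0.721  -0.0718  0.134 ]] [[ 0.7133 -0.0763  0.    ]] brush [[0.3588 0.2087 0.043 ]]
drawer front [[0.6688 0.1807 0.175 ]
 [0.6224 0.1933 0.175 ]]
```

```bash
cat >> h.py <<'E'
from scipy.spatial.transform import Rotation as Ro
np.set_printoptions(precision=4,suppress=True)
def RT(yaw,lean=40):
    u=np.array([np.cos(np.radians(yaw)),np.sin(np.radians(yaw)),0]);k=np.radians(lean)
    z=np.sin(k)*u-np.cos(k)*np.array([0,0,1]); y=np.cross([0,0,1.],u)*-1
    return np.c_[np.cross(y,z),y,z],u
def go(grip,yaw,lean=40,back=0):
    """row numbers to bring the grasp point (6 mm ahead of TCP) to grip, backed off along the tool"""
    s=read_state();R0=np.array(s['tcp_rot']);R,u=RT(yaw,lean)
    p=np.array(grip)-(.006+back)*R[:,2]
    sh=R0.T@(p-s['position'])/.3; rv=np.degrees(Ro.from_matrix(R0.T@R).as_rotvec())/45
    print('t',s['time_s'],'pos',s['position'],'j',s['joint_positions'],'F',s['force'],'op',s['opening'],s['grasp_force'])
    print('row',np.round(sh,4).tolist(),np.round(rv,4).tolist(),'rows needed',max(np.linalg.norm(sh)*.3/.0417,np.linalg.norm(rv)*45/7.16))
E
python3 -c "
from h import *
go((.5648,-.2198,.066),82.5,40,.10)"
```

```text
t 0.15 pos [ 0.1581 -0.6041  0.2468] j [-85.5709  30.2647  82.1394  -0.0001  67.6891 -10.2288] F [-0.5218  0.164   0.6471] op 1.0001936813836156 0.0
row [1.5499, -0.6855, 0.3336] [0.5236, 0.7794, -1.4434] rows needed 12.426214591563406
```

>>> step_arm([
  [0.8,-0.35,0.05,0.26,0.39,-0.72,-1],
  [0.8,-0.35,0.05,0.26,0.39,-0.72,-1],
  [0.8,-0.35,0.05,0.26,0.39,-0.72,-1],
  [0.8,-0.35,0.05,0.26,0.39,-0.72,-1],
  [0.8,-0.35,0.05,0.26,0.39,-0.72,-1],
  [0.8,-0.35,0.05,0.26,0.39,-0.72,-1],
  [0.8,-0.35,0.05,0.26,0.39,-0.72,-1],
  [0.8,-0.35,0.05,0.26,0.39,-0.72,-1],
])

```text
time_s: 0.82
position: [0.3657, -0.4395, 0.2319]
tcp_rot: [[0.648, 0.747, 0.15], [0.682, -0.656, 0.324], [0.34, -0.108, -0.934]]
force: [-0.3, 0.2, 0.5]
opening: 1.0
grasp_force: 0.0
```

```bash
python3 -c "
from h import *
go((.5648,-.2198,.066),82.5,40,.10)"
```

```text
t 0.8167 pos [ 0.3657 -0.4395  0.2319] j [-68.8963  32.1572  84.587   15.1703  78.5575 -31.5607] F [-0.334   0.1768  0.5061] op 0.9995600398647558 0.0
row [0.6602, 0.1715, 0.523] [0.2605, 0.3899, -0.7189] rows needed 6.183813892102466
```

>>> step_arm([
  [0.66,0.17,0.52,0.26,0.39,-0.72,-1],
  [0.66,0.17,0.52,0.26,0.39,-0.72,-1],
  [0.66,0.17,0.52,0.26,0.39,-0.72,-1],
  [0.66,0.17,0.52,0.26,0.39,-0.72,-1],
  [0.66,0.17,0.52,0.26,0.39,-0.72,-1],
  [0.66,0.17,0.52,0.26,0.39,-0.72,-1],
  [0.66,0.17,0.52,0.26,0.39,-0.72,-1],
  [0.66,0.17,0.52,0.26,0.39,-0.72,-1],
])

```text
time_s: 1.48
position: [0.5545, -0.2898, 0.1466]
tcp_rot: [[0.101, 0.991, 0.084], [0.76, -0.131, 0.636], [0.641, -0.001, -0.767]]
force: [0.4, -0.7, -0.6]
opening: 0.998
grasp_force: 0.0
```

```bash
python3 - <<'E'
from h import *
go((.5648,-.2198,.066),82.5,40,.0)
s=read_state();c=capture('wrist')
im=c['image'][:,:,::-1].copy()
cv2.imwrite('pics/w1.png',im)
np.save('pics/w1.npy',{'s':s,'c':c},allow_pickle=True)
R,u=RT(82.5);v=np.array([-u[1],u[0],0])
o=np.array([.5742,-.1484,0])
for n,p in dict(grip=(-72,0,66),end1=(-90,-11,73),end2=(-90,11,73),rimA=(24,-46,79),rimB=(24,46,79),rimC=(-50,-46,79),rimD=(-50,46,79)).items():
    print(n,wproj(c,s,o+(p[0]*u+p[1]*v)/1e3+[0,0,p[2]/1e3]))
E
```

```text
t 1.4833 pos [ 0.5545 -0.2898  0.1466] j [-50.4215  47.5043  75.627   28.0567  86.9339 -52.0425] F [ 0.3883 -0.7028 -0.6383] op 0.997937591850568 0.0
row [0.0086, 0.0036, 0.3375] [-0.0001, 0.0023, -0.0016] rows needed 2.4287807202272096
grip [274.4271 210.1413]
end1 [289.2056 228.7958]
end2 [259.6928 228.8607]
rimA [325.2649 105.9577]
rimB [223.2301 106.2088]
rimC [332.8908 177.7426]
rimD [215.8349 178.0145]
```

View pics/w1.png

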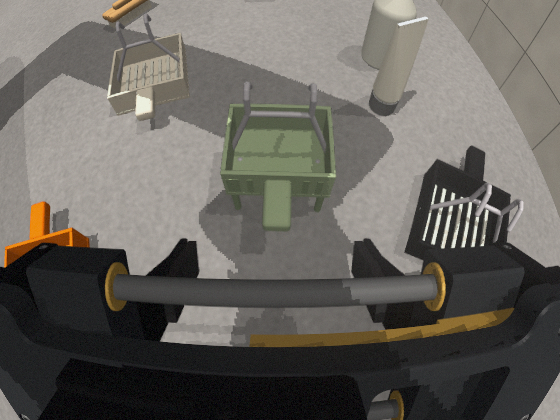

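The wrist view shows the tray's rim corners at (229,106), (331,104), (334,178) and (221,178), and the handle end at (277,229). That is about 2 px from the prediction, with a yaw near 81°. I'll go in and grasp.

>>> step_arm([
  [0.008,0.01,0.2,-0.02,0,0.025,-1],
  [0.008,0.01,0.34,-0.02,0,0.025,-1],
  [0.008,0.01,0.34,-0.02,0,0.025,-1],
  [0.008,0.01,0.34,-0.02,0,0.025,-1],
  [0.008,0.01,0.34,-0.02,0,0.025,1],
  [0.008,0.01,0.34,-0.02,0,0.025,1],
  [0.008,0.01,0.34,-0.02,0,0.025,1],
  [0.008,0.01,0.34,-0.02,0,0.025,1],
])

```text
time_s: 2.2
position: [0.5668, -0.2276, 0.0733]
tcp_rot: [[0.121, 0.987, 0.106], [0.76, -0.161, 0.63], [0.639, 0.004, -0.769]]
force: [-0.1, -0.3, 0.4]
opening: 0.777
grasp_force: 0.0
```

>>> step_arm([
  [0,0,0,0,0,0,1],
  [0,0,0,0,0,0,1],
  [0,0,0,0,0,0,1],
  [0,0,0,0,0,0,1],
  [0,0,0,0,0,0,1],
  [0,0,0,0,0,0,1],
])

```text
time_s: 2.7
position: [0.5662, -0.2249, 0.0717]
tcp_rot: [[0.121, 0.987, 0.102], [0.758, -0.159, 0.633], [0.641, 0.001, -0.768]]
force: [-0.3, 0.1, 0.5]
opening: 0.323
grasp_force: 0.0
```

```bash
python3 - <<'E'
from h import *
R,u=RT(81.6)
rail=np.array([.499,.2976,.300])
go(np.array([.5666,-.22,.066]),81)
# hook line 150 mm room side of rail, 100 above: grip relative to hook line -72, z -52
go(rail-.15*u+[0,0,.05]-.072*u+[0,0,-.052],81.6)
E
```

```text
t 2.7 pos [ 0.5662 -0.2249  0.0717] j [-46.3294  51.3978  82.5817  31.8953  75.2499 -53.7084] F [-0.3214  0.0849  0.5421] op 0.32321618799949303 0.0
row [0.0002, -0.0013, 0.0049] [0.0028, 0.0031, -0.0012] rows needed 0.03647527693395262
t 2.7 pos [ 0.5662 -0.2249  0.0717] j [-46.3294  51.3978  82.5817  31.8953  75.2499 -53.7084] F [-0.3214  0.0849  0.5421] op 0.32321618799949303 0.0
row [1.2084, -0.4871, 0.0056] [0.0113, 0.0031, -0.0114] rows needed 9.373589648697061
```

>>> step_arm([
  [0,0,0,0,0,0,1],
  [0,0,0,0,0,0,1],
  [0,0,0,0,0,0,1],
  [0,0,0,0,0,0,1],
  [0.02,0,-0.024,0,0,0,1],
  [0.06,0,-0.072,0,0,0,1],
  [0.1,0,-0.12,0,0,0,1],
  [0.15,0,-0.18,0,0,0,1],
])

```text
time_s: 3.37
position: [0.5658, -0.2251, 0.1418]
tcp_rot: [[0.123, 0.987, 0.102], [0.758, -0.159, 0.632], [0.64, -0.0, -0.768]]
force: [-0.0, -0.7, -3.1]
opening: 0.25
grasp_force: 30.0
```

```bash
python3 - <<'E'
from h import *
R,u=RT(81.6)
rail=np.array([.499,.2976,.300])
go(rail-.15*u+[0,0,.05]-.072*u+[0,0,-.052],81.6)
E
```

```text
t 3.3667 pos [ 0.5658 -0.2251  0.1418] j [-46.351   45.5917  81.7903  31.1038  80.8819 -50.1026] F [-0.0015 -0.6998 -3.0509] op 0.2502083160691795 29.975716494955122
row [1.0587, -0.4875, 0.1853] [0.0105, 0.0038, -0.0134] rows needed 8.490443778666538
```

>>> step_arm([
  [0.1,0,-0.08,0,0,0,1],
  [0.2,-0.05,-0.08,0,0,0,1],
  [0.32,-0.11,-0.03,0,0,0,1],
  [0.45,-0.18,0.02,0,0,0,1],
  [0.58,-0.25,0.06,0,0,0,1],
  [0.71,-0.32,0.1,0,0,0,1],
  [0.83,-0.38,0.14,0,0,0,1],
  [0.92,-0.43,0.16,0,0,0,1],
])

```text
time_s: 4.03
position: [0.4778, 0.0323, 0.2806]
tcp_rot: [[0.122, 0.987, 0.103], [0.759, -0.16, 0.632], [0.64, 0.001, -0.768]]
force: [0.7, 1.0, -1.8]
opening: 0.25
grasp_force: 30.0
```

>>> step_arm([
  [0.06,-0.03,0.01,0.01,0,-0.01,1],
  [0.11,-0.05,0.02,0.01,0,-0.01,1],
  [0.11,-0.05,0.02,0.01,0,-0.01,1],
  [0.11,-0.05,0.02,0.01,0,-0.01,1],
  [0.11,-0.05,0.02,0.01,0,-0.01,1],
])

```text
time_s: 4.45
position: [0.4696, 0.0607, 0.2962]
tcp_rot: [[0.114, 0.989, 0.097], [0.76, -0.149, 0.632], [0.64, 0.002, -0.769]]
force: [0.2, 0.2, -2.5]
opening: 0.247
grasp_force: 30.0
```

```bash
python3 - <<'E'
from h import *
R,u=RT(81.6)
rail=np.array([.499,.2976,.300])
go(rail-.15*u+[0,0,.05]-.072*u+[0,0,-.052],81.6)
s=read_state();c=capture('wrist')
cv2.imwrite('pics/w2.png',cv2.resize(c['image'][:300,:,::-1],None,fx=1.4,fy=1.4,interpolation=cv2.INTER_CUBIC))
np.save('pics/w2.npy',{'s':s,'c':c},allow_pickle=True)
for z in(.29,.3,.31):print([wproj(c,s,[.499+k*u[1],.2976-k*u[0],z]) for k in(-.08,.08)])
E
```

```text
t 4.45 pos [0.4696 0.0607 0.2962] j [-28.8019  18.8124 106.3703  38.496   74.7438 -37.4382] F [ 0.1853  0.2193 -2.5229] op 0.2473851395406613 29.98154972679913
row [0.0464, -0.0187, 0.011] [0.004, 0.0054, -0.0017] rows needed 0.36834548173630066
[array([179.2775,   9.8409]), array([353.7705,   7.9717])]
[array([177.2133,   1.1936]), array([355.5271,  -0.7964])]
[array([175.111 ,  -7.7237]), array([357.3176,  -9.8419])]
```

View pics/w2.png

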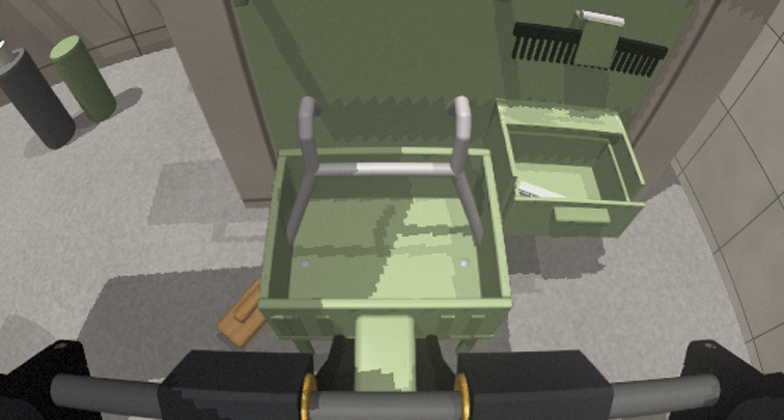

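The tray is held straight, with hook tops at (308,103) and (461,103) in the crop. The rail is just above the frame, so I'll raise the arm and look again.

>>> step_arm([
  [0.09,-0.01,-0.05,0,0,0,1],
  [0.18,-0.02,-0.1,0,0,0,1],
  [0.26,-0.02,-0.14,0,0,0,1],
  [0.26,-0.02,-0.14,0,0,0,1],
  [0.26,-0.02,-0.14,0,0,0,1],
])

```text
time_s: 4.92
position: [0.4683, 0.0943, 0.3787]
tcp_rot: [[0.113, 0.989, 0.097], [0.761, -0.148, 0.632], [0.639, 0.002, -0.769]]
force: [-0.3, -0.0, -2.3]
opening: 0.25
grasp_force: 30.0
```

```bash
python3 - <<'E'
from h import *
R,u=RT(81.6);v=np.array([-u[1],u[0],0])
s=read_state();c=capture('wrist')
print(s['position'])
cv2.imwrite('pics/w3.png',cv2.resize(c['image'][:300,:,::-1],None,fx=1.4,fy=1.4,interpolation=cv2.INTER_CUBIC))
np.save('pics/w3.npy',{'s':s,'c':c},allow_pickle=True)
for z in(.29,.3,.31):print(*[1.4*wproj(c,s,[.499,.2976,z]-v*k) for k in(-.08,.08)])
Rt=np.array(s['tcp_rot']); g=s['position']+.006*Rt[:,2]; uu=np.r_[Rt[:2,0],0];uu/=np.linalg.norm(uu);vv=np.array([-uu[1],uu[0],0])
print('hooktops pred',*[1.4*wproj(c,s,g+.072*uu+k*vv+[0,0,.061]) for k in(.025,-.025)])
E
```

```text
[0.4683 0.0943 0.3787]
[274.2791 129.0285] [490.9516 128.6116]
[271.7144 119.8311] [493.4806 119.4075]
[269.0626 110.2467] [496.0962 109.8164]
hooktops pred [299.2091 108.5423] [461.5051 108.0579]
```

View pics/w3.png

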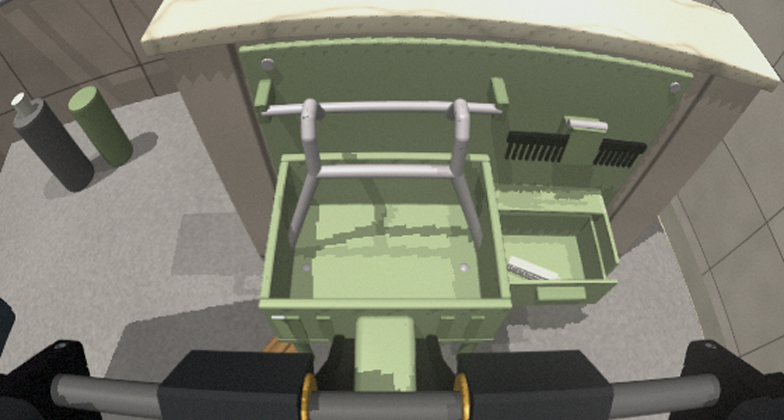

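The rail runs in the crop from (268,112) to (497,108), and the hook tops sit near (311,101) and (460,101). I'll fit the rail in both views and triangulate it.

```bash
python3 - <<'E'
from h import *
from scipy.optimize import least_squares
t=np.load('pics/top0.npy',allow_pickle=True).item();w=np.load('pics/w3.npy',allow_pickle=True).item();c,s=w['c'],w['s']
def fit(im,a,b,half=4):
    # brightness-weighted, non-green centroid across the line a-b
    im=im.astype(float);a,b=np.array(a,float),np.array(b,float);n=np.array([-(b-a)[1],(b-a)[0]])/np.linalg.norm(b-a);out=[]
    for k in np.linspace(0,1,30):
        q=np.arange(-half,half+.01,.25);P=a+k*(b-a)+q[:,None]*n
        S=cv2.remap(im.astype(np.float32),P[:,0].astype(np.float32)[None],P[:,1].astype(np.float32)[None],cv2.INTER_LINEAR)[0]
        g=np.clip(S[:,2]-.55*S[:,1]-20,0,None) # blue relative to green
        if g.sum()>0:
            out.append(a+k*(b-a)+n*(g*q).sum()/g.sum())
    return np.array(out)
pt=fit(t['image'],(150+150/3.2,115+225/3.2),(150+116/3.2,115+408/3.2))
pw=np.r_[fit(c['image'],(275/1.4,112/1.4),(296/1.4,111/1.4),3),fit(c['image'],(330/1.4,109.5/1.4),(440/1.4,107.5/1.4),3),fit(c['image'],(478/1.4,108/1.4),(490/1.4,108/1.4),3)]
print(pt[[0,10,20,-1]],pw[[0,29,45,59,-1]]*1.4)
# line: p(x)=[x, y0+m(x-.5), z0], level
def dist(par,o,d):
    y0,m,z0=par;l=np.array([1,m,0]);l/=np.linalg.norm(l);n=np.cross(l,d);return n@(o-[.5,y0,z0])/np.linalg.norm(n)
rt=[ray(t,p) for p in pt];rw=[wray(c,s,p) for p in pw]
f=lambda par:[dist(par,o,d) for o,d in rt+rw]
r=least_squares(f,[.3,-.14,.3],loss='soft_l1',f_scale=.001);print(r.x,'yaw',np.degrees(np.arctan(r.x[1]))+90,np.std(r.fun[:30]),np.std(r.fun[30:]))
f2=lambda y: None
for lab,uvs in dict(top=[(151,218),(114,416)]).items():
    for u,v in uvs: print(lab,plane(t,(u/3.2+150,v/3.2+115),r.x[2]))
for u,v in [(268,112),(497,108)]:
    o,d=wray(c,s,(u/1.4,v/1.4));print('w',o+d*(r.x[2]-o[2])/d[2])
# only wrist slope at fixed z
rw2=least_squares(lambda p:[dist([p[0],p[1],r.x[2]],o,d) for o,d in rw],[.3,-.14],loss='soft_l1',f_scale=.001);rt2=least_squares(lambda p:[dist([p[0],p[1],r.x[2]],o,d) for o,d in rt],[.3,-.14]);print('slopes w,t',rw2.x,rt2.x)
Rt=np.array(s['tcp_rot']); g=s['position']+.006*Rt[:,2]; uu=np.r_[Rt[:2,0],0];uu/=np.linalg.norm(uu);vv=np.array([-uu[1],uu[0],0]);print('tool yaw',np.degrees(np.arctan2(uu[1],uu[0])))
for x,y,z in[(24,46,79),(24,-46,79),(-50,46,79),(-50,-46,79)]: print(1.4*wproj(c,s,g+((x+72)*uu+y*vv)/1e3+[0,0,(z-66)/1e3]))
E
```

```text
[[195.7697 185.1072]
 [192.327  204.868 ]
 [188.7734 224.6083]
 [185.6008 242.3794]] [[274.9323 110.5779]
 [295.9275 109.4785]
 [386.8695 106.9751]
 [439.9811 106.4612]
 [490.     107.4114]]
[ 0.2979 -0.1306  0.3098] yaw 82.55776843173538 0.0003088836558160971 0.0003260541238073175
top [0.5761 0.2848 0.3098]
top [0.4202 0.3078 0.3098]
w [0.4191 0.3078 0.3098]
w [0.5795 0.2879 0.3098]
slopes w,t [ 0.2979 -0.1281] [ 0.2979 -0.1376]
tool yaw 81.58610398686203
[273.5013 151.289 ]
[488.8029 150.7626]
[250.5271 315.2147]
[511.6459 314.7311]
```

```bash
python3 - <<'E'
from h import *
w2=np.load('pics/w2.npy',allow_pickle=True).item();w3=np.load('pics/w3.npy',allow_pickle=True).item()
s=read_state();c=capture('wrist');np.save('pics/w4.npy',{'s':s,'c':c},allow_pickle=True)
for nm,(x,y) in dict(bl=(202,110),br=(349,110),fl=(188,215),fr=(364,215),barmid=(275,122),handle=(275,235)).items():
    T=w2['c']['image'][y-9:y+9,x-12:x+12]
    o=[]
    for I in(w3['c']['image'],c['image']):
        r=cv2.matchTemplate(I[y-16:y+16,x-19:x+19],T,cv2.TM_CCOEFF_NORMED);_,m,_,l=cv2.minMaxLoc(r);o.append((round(m,2),l[0]-7,l[1]-7))
    print(nm,o)
pt={(24,46,79):(284,156),(24,-46,79):(488,156),(-50,46,79):(262,303),(-50,-46,79):(511,303)}
f=210/np.tan(np.radians(c['vertical_fov']/2));ob=[];im=[]
for k,(a,b) in pt.items():
    q=np.array([a/1.4-c['cx'],b/1.4-c['cy']]);r=np.linalg.norm(q);im.append(q/r*np.tan(r/f));ob.append(k)
ok,rv,tv=cv2.solvePnP(np.array(ob,float)/1e3,np.array(im),np.eye(3),None)
T=c['T_tool_cam'];Rt=np.array(s['tcp_rot'])
Rw=Rt@T[:3,:3]@cv2.Rodrigues(rv)[0];pw=s['position']+Rt@(T[:3,3]+T[:3,:3]@tv[:,0])
print('tray R',Rw,'\n hook line',pw+Rw@[0,0,.118],'grip in tray',1e3*Rw.T@(s['position']+.006*Rt[:,2]-pw))
E
```

```text
bl [(0.77, 2, 4), (0.76, 2, 4)]
br [(0.97, -1, 4), (0.96, -1, 4)]
fl [(0.68, 1, 0), (0.68, 1, 0)]
fr [(0.6, -1, 0), (0.59, -1, 0)]
barmid [(0.98, 1, 1), (0.98, -1, 1)]
handle [(0.96, -4, 0), (0.96, -4, 0)]
tray R [[ 0.1484 -0.9888  0.0125]
 [ 0.9862  0.1489  0.0721]
 [-0.0731  0.0017  0.9973]] 
 hook line [0.4824 0.1783 0.4158] grip in tray [-77.9984   1.9839  69.4573]
```

The tray drooped about 4° in the grip and has stopped. I'll level it with the tool, line it up 15 mm away from the drawer, and stop 30 mm short of the rail.

>>> step_arm([
  [0.008,-0.007,0.05,0.002,0.02,-0.002,1],
  [0.016,-0.015,0.11,0.005,0.04,-0.005,1],
  [0.025,-0.022,0.18,0.008,0.06,-0.01,1],
  [0.035,-0.03,0.25,0.011,0.08,-0.014,1],
  [0.045,-0.038,0.32,0.011,0.09,-0.014,1],
  [0.055,-0.046,0.38,0.011,0.09,-0.014,1],
  [0.063,-0.052,0.42,0.011,0.09,-0.014,1],
  [0.063,-0.052,0.43,0.011,0.09,-0.014,1],
])

```text
time_s: 5.68
position: [0.4646, 0.1946, 0.2889]
tcp_rot: [[0.1, 0.991, 0.088], [0.713, -0.133, 0.688], [0.693, -0.006, -0.72]]
force: [-0.8, 0.6, -2.4]
opening: 0.251
grasp_force: 30.0
```

```bash
python3 - <<'E'
from h import *
s=read_state();c=capture('wrist');print(s['position'],s['tcp_rot'],s['force'])
cv2.imwrite('pics/w5.png',cv2.resize(c['image'][:230,110:440,::-1],None,fx=2.4,fy=2.4,interpolation=cv2.INTER_CUBIC))
np.save('pics/w5.npy',{'s':s,'c':c},allow_pickle=True)
w=np.load('pics/w4.npy',allow_pickle=True).item()
for nm,(x,y) in dict(bl=(202,113),br=(349,113),barmid=(275,122)).items():
    T=w['c']['image'][y-9:y+9,x-12:x+12];I=c['image']
    r=cv2.matchTemplate(I[y-16:y+16,x-19:x+19],T,cv2.TM_CCOEFF_NORMED);_,m,_,l=cv2.minMaxLoc(r);print(nm,m,l[0]-7,l[1]-7)
R,u=RT(82.4);v=np.array([-u[1],u[0],0]);rm=np.array([.499,.298,.3098])
for k in(-80,0,80): print('rail',(wproj(c,s,rm+v*k/1e3)-[110,0])*2.4)
E
```

```text
[0.4646 0.1946 0.2889] [[ 0.1005  0.9911  0.0878]
 [ 0.7134 -0.1333  0.6879]
 [ 0.6935 -0.0065 -0.7204]] [-0.8108  0.572  -2.4336]
bl 0.9703649282455444 0 0
br 0.9889145493507385 0 0
barmid 0.9982268810272217 -3 0
rail [767.5032 234.8182]
rail [471.6602 216.7727]
rail [154.7882 226.4858]
```

View pics/w5.png

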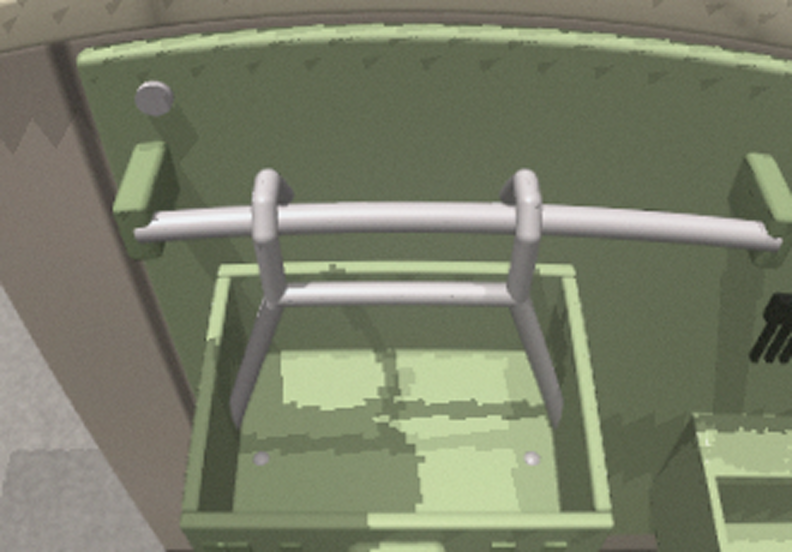

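```bash
python3 - <<'E'
from h import *
from scipy.optimize import least_squares
w=np.load('pics/w5.npy',allow_pickle=True).item();s,c=w['s'],w['c']
R,u=RT(82.4);v=np.array([-u[1],u[0],0]);rm=np.array([.499,.298,.3098])
obs=np.array([[266,170],[525,170]])/2.4+[110,0]
def f(p): # hook line in rail frame (x,y,z)
    return np.r_[[wproj(c,s,rm+u*(p[0]+.0057)+v*(p[1]+k)+[0,0,p[2]+.0072])-o for k,o in zip((.025,-.025),obs)]].ravel()
r=least_squares(f,[-.03,.015,.026],x_scale=.01);print('hook line in rail frame',r.x*1e3,r.fun)
Rt=np.array(s['tcp_rot']);uu=np.r_[Rt[:2,0],0];uu/=np.linalg.norm(uu);g=s['position']+.006*Rt[:,2];h=g+.072*uu+[0,0,.052]-rm
print('nominal from grip',1e3*np.array([h@u,h@v,h[2]]),'yaw',np.degrees(np.arctan2(uu[1],uu[0])))
E
```

```text
hook line in rail frame [-30.7418  18.6195  28.6936] [ 0.0173  0.3398  0.0131 -0.3396]
nominal from grip [-30.9343  19.956   26.73  ] yaw 81.98368782021423
```

>>> step_arm([
  [0.018,0,0.02,0,0,0,1],
  [0.036,0,0.045,0,0,0,1],
  [0.053,0,0.072,0,0,0,1],
  [0.053,0,0.072,0,0,0,1],
  [0.053,0,0.072,0,0,0,1],
])

```text
time_s: 6.15
position: [0.4698, 0.2206, 0.2874]
tcp_rot: [[0.095, 0.991, 0.093], [0.714, -0.133, 0.687], [0.693, 0.001, -0.721]]
force: [-1.0, -0.2, -3.9]
opening: 0.25
grasp_force: 30.0
```

>>> step_arm([
  [-0.012,0,0.012,0,0,0,1],
  [-0.023,0,0.024,0,0,0,1],
  [-0.035,0,0.036,0,0,0,1],
  [-0.035,0,0.036,0,0,0,1],
])

```text
time_s: 6.48
position: [0.4696, 0.2197, 0.2711]
tcp_rot: [[0.098, 0.991, 0.092], [0.714, -0.134, 0.687], [0.693, -0.001, -0.721]]
force: [1.1, 0.3, -2.2]
opening: 0.253
grasp_force: 30.0
```

>>> step_arm([
  [-0.006,0,0.006,0,0,0,1],
  [-0.012,0,0.012,0,0,0,1],
  [-0.014,0,0.015,0,0,0,1],
  [-0.014,0,0.015,0,0,0,1],
])

```text
time_s: 6.82
position: [0.47, 0.2201, 0.2659]
tcp_rot: [[0.096, 0.991, 0.093], [0.714, -0.134, 0.687], [0.693, 0.001, -0.72]]
force: [-0.1, -0.2, -2.8]
opening: 0.253
grasp_force: 30.0
```

>>> step_arm([
  [-0.003,0,0.003,0,0,0,1],
  [-0.006,0,0.006,0,0,0,1],
  [-0.009,0,0.01,0,0,0,1],
  [-0.009,0,0.01,0,0,0,1],
])

```text
time_s: 7.15
position: [0.4703, 0.221, 0.263]
tcp_rot: [[0.096, 0.991, 0.094], [0.712, -0.134, 0.689], [0.696, 0.001, -0.718]]
force: [1.0, 3.1, 2.8]
opening: 0.248
grasp_force: 30.0
```

```bash
python3 - <<'E'
from h import *
s=read_state();c=capture('wrist');print(s['position'],s['force'],s['moment'])
cv2.imwrite('pics/w6.png',cv2.resize(c['image'][:230,110:440,::-1],None,fx=2.4,fy=2.4,interpolation=cv2.INTER_CUBIC))
np.save('pics/w6.npy',{'s':s,'c':c},allow_pickle=True)
R,u=RT(82.4);rm=np.array([.499,.298,.3098]);v=np.array([-u[1],u[0],0])
Rt=np.array(s['tcp_rot']);uu=np.r_[Rt[:2,0],0];uu/=np.linalg.norm(uu);g=s['position']+.006*Rt[:,2];h=g+.072*uu+[0,0,.052]-rm
print('nominal from grip',1e3*np.array([h@u,h@v,h[2]]))
E
```

```text
[0.4703 0.221  0.263 ] [1.0356 3.0697 2.8205] [ 0.236  -0.1466 -0.0272]
nominal from grip [-3.9607 18.1502  0.868 ]
```

View pics/w6.png

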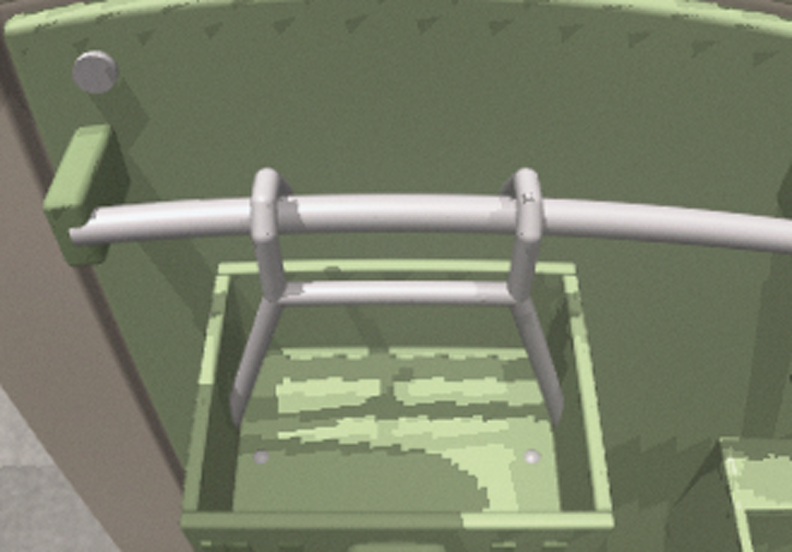

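The rail at row 212 passes under both hook crowns at (266,172) and (525,172). The force has turned to +2.8 N upward, so the tray is seated. I'll release it.

>>> step_arm([
  [0,0,0,0,0,0,0.2],
  [0,0,0,0,0,0,-0.2],
  [0,0,0,0,0,0,-1],
  [0,0,0,0,0,0,-1],
  [0,0,0,0,0,0,-1],
  [0,0,0,0,0,0,-1],
  [0,0,0,0,0,0,-1],
  [0,0,0,0,0,0,-1],
])

```text
time_s: 7.87
position: [0.4701, 0.2202, 0.2621]
tcp_rot: [[0.096, 0.991, 0.094], [0.714, -0.134, 0.687], [0.693, 0.001, -0.721]]
force: [-0.1, -0.3, -0.6]
opening: 0.774
grasp_force: 0.0
```

>>> step_arm([
  [0,0,-0.05,0,0,0,-1],
  [0,0,-0.12,0,0,0,-1],
  [0,0,-0.2,0,0,0,-1],
  [0,0,-0.3,0,0,0,-1],
  [0,0,-0.4,0,0,0,-1],
  [0,0,-0.5,0,0,0,-1],
  [0,0,-0.5,0,0,0,-1],
  [0,0,-0.5,0,0,0,-1],
])

```text
time_s: 8.53
position: [0.4566, 0.1163, 0.3708]
tcp_rot: [[0.096, 0.991, 0.097], [0.715, -0.136, 0.686], [0.693, 0.004, -0.721]]
force: [-0.3, -0.1, -1.0]
opening: 0.999
grasp_force: 0.0
```

```bash
python3 - <<'E'
from h import *
s=read_state();c=capture('wrist');print(s['position'],s['force'])
cv2.imwrite('pics/w7.png',cv2.resize(c['image'][:290,:,::-1],None,fx=1.4,fy=1.4,interpolation=cv2.INTER_CUBIC))
np.save('pics/w7.npy',{'s':s,'c':c},allow_pickle=True)
R,u=RT(82.4);v=np.array([-u[1],u[0],0]);rm=np.array([.499,.298,.3098])
for k in(-80,0,80): print('rail',(wproj(c,s,rm+v*k/1e3))*1.4)
print('rows for level tray at rail y=18:')
for n,p in dict(fl=(-50,46,79),fr=(-50,-46,79),bl=(24,46,79),br=(24,-46,79),end=(-90,0,73)).items(): print(n,1.4*wproj(c,s,rm+u*(p[0]-0)/1e3+v*(p[1]+18)/1e3+[0,0,(p[2]-118)/1e3]))
go((.430,-.057,.029),94,40,.12)
E
```

```text
[0.4566 0.1163 0.3708] [-0.3468 -0.1129 -1.0173]
rail [523.2177 141.7431]
rail [407.9353 137.3991]
rail [289.3602 139.5187]
rows for level tray at rail y=18:
fl [313.2551 231.6874]
fr [449.137  231.3224]
bl [321.4217 153.1147]
br [440.8507 152.8142]
end [381.2801 288.082 ]
t 8.5833 pos [0.4558 0.1172 0.3699] j [-24.72    12.0121 104.5783  42.0806  81.8278 -30.2731] F [ 0.0041 -0.1814 -0.2093] op 0.999665060067369 0.0
row [-1.1782, 0.0474, -0.0033] [0.1755, -0.0862, -0.1934] rows needed 8.482879085128442
```

View pics/w7.png

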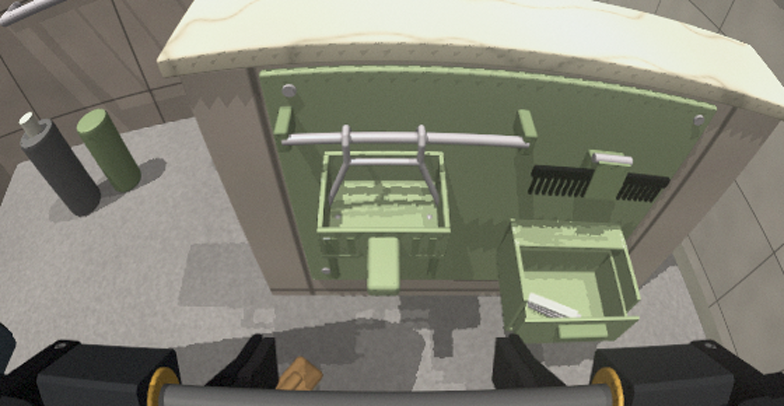

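The tray hangs level: rim corners (318,231), (449,231), (323,154) and (443,154) match the prediction for a seated tray at rail y ≈ +17 mm. The drawer is untouched. Next is the dish.

>>> step_arm([
  [-0.13,0.005,0,0.02,-0.01,-0.02,-1],
  [-0.26,0.01,0,0.05,-0.03,-0.05,-1],
  [-0.39,0.015,0,0.08,-0.04,-0.08,-1],
  [-0.52,0.02,0,0.1,-0.05,-0.11,-1],
  [-0.65,0.025,0,0.12,-0.06,-0.14,-1],
  [-0.78,0.03,0,0.15,-0.07,-0.17,-1],
  [-0.91,0.04,0,0.175,-0.086,-0.193,-1],
  [-1.0,0.045,0,0.175,-0.086,-0.193,-1],
])

```text
time_s: 9.25
position: [0.4403, -0.0992, 0.1588]
tcp_rot: [[-0.054, 0.997, -0.048], [0.763, 0.072, 0.642], [0.644, -0.002, -0.765]]
force: [1.0, 0.1, 0.2]
opening: 0.998
grasp_force: 0.0
```

```bash
python3 - <<'E'
from h import *
go((.430,-.057,.029),94,40,.10)
s=read_state();c=capture('wrist')
cv2.imwrite('pics/w8.png',c['image'][:,:,::-1])
np.save('pics/w8.npy',{'s':s,'c':c},allow_pickle=True)
R,u=RT(94);v=np.array([-u[1],u[0],0]);o=np.array([.4241,.0268,0])
for n,p in dict(fl=(-60,50,36),fr=(-60,-50,36),bl=(39,50,36),br=(39,-50,36),e1=(-102,11,36),e2=(-102,-11,36)).items(): print(n,wproj(c,s,o+u*p[0]/1e3+v*p[1]/1e3+[0,0,p[2]/1e3]))
hsv=cv2.cvtColor(c['image'],cv2.COLOR_RGB2HSV)
g=c['image'].astype(int)
# warm-white dish: red clearly above blue vs grey floor
m=((g[:,:,0]-g[:,:,2]>14)&(g[:,:,0]>70)&(g[:,:,0]-g[:,:,1]<25)).astype(np.uint8);m[300:]=0
n,l,st,ce=cv2.connectedComponentsWithStats(m)
for i in range(1,n):
    if st[i,4]>150: print(st[i],ce[i])
print([g[y,x].tolist() for x,y in [(275,200),(275,150),(275,230),(150,200)]])
E
```

```text
t 9.25 pos [ 0.4403 -0.0992  0.1588] j [-43.6357  36.8322 102.5087  26.6215  74.3997 -62.8323] F [0.9539 0.0669 0.1662] op 0.9980252303703018 0.0
row [-0.1689, -0.0242, 0.0696] [-0.0041, -0.002, 0.0002] rows needed 1.3256368242862273
fl [210.8749 232.0307]
fr [320.5777 232.2208]
bl [219.0152 141.9344]
br [314.8438 141.5799]
e1 [252.2505 278.1054]
e2 [277.7103 278.2329]
[236   0  30   8 183] [251.4317   2.765 ]
[ 464    0   96   70 2379] [523.6276  28.1093]
[236   8  31   9 151] [250.3377  12.1987]
[198  41  67  45 664] [233.9187  67.2831]
[248 139  39  20 705] [267.4298 148.2752]
[ 215  138  109  139 6757] [271.262  196.2766]
[549 157  11  39 255] [555.5412 174.2314]
[108 263  19  37 229] [114.8603 277.738 ]
[431 263  15  37 154] [439.474  277.6623]
[[226, 230, 211], [108, 102, 92], [226, 223, 201], [152, 149, 142]]
```

```bash
python3 - <<'E'
from h import *
w=np.load('pics/w8.npy',allow_pickle=True).item();s,c=w['s'],w['c'];g=c['image'].astype(int)
m=((g[:,:,0]-g[:,:,2]>14)&(g[:,:,0]>70)&(g[:,:,0]-g[:,:,1]<25)).astype(np.uint8);m[300:]=0
n,l,st,ce=cv2.connectedComponentsWithStats(m);i=[k for k in range(1,n) if st[k,4]>5000][0];m=l==i
for y in list(range(138,280,6)):
    x=np.where(m[y])[0];print(y,x.min() if len(x) else None,x.max() if len(x) else None)
cn=cv2.findContours(m.astype(np.uint8),cv2.RETR_EXTERNAL,cv2.CHAIN_APPROX_NONE)[0][0]
print(cv2.approxPolyDP(cv2.convexHull(cn),3,True)[:,0].tolist())
E
```

```text
138 303 313
144 221 316
150 220 316
156 220 317
162 219 318
168 219 318
174 218 319
180 218 319
186 220 320
192 217 320
198 217 321
204 219 321
210 219 322
216 218 322
222 219 323
228 215 322
234 218 320
240 221 281
246 258 281
252 258 282
258 258 282
264 258 282
270 258 282
276 275 275
[[313, 138], [322, 230], [281, 274], [261, 275], [221, 240], [215, 229], [221, 141]]
```

```bash
python3 - <<'E'
from h import *
go((.4335,-.056,.030),95.3,40,.06)
go((.4335,-.056,.030),95.3,40,.0)
E
```

```text
t 9.3 pos [ 0.4402 -0.1022  0.156 ] j [-43.862   37.1347 102.4031  26.492   74.1829 -62.8661] F [-0.1966 -2.3376 -2.7256] op 0.9999494991192299 0.0
row [-0.1511, -0.0074, 0.2016] [0.0152, 0.0002, -0.0261] rows needed 1.8131706294391128
t 9.3 pos [ 0.4402 -0.1022  0.156 ] j [-43.862   37.1347 102.4031  26.492   74.1829 -62.8661] F [-0.1966 -2.3376 -2.7256] op 0.9999494991192299 0.0
row [-0.1511, -0.0098, 0.4016] [0.0152, 0.0002, -0.0261] rows needed 3.087425709474761
```

>>> step_arm([
  [-0.08,-0.004,0.08,0.008,0,-0.013,-1],
  [-0.15,-0.008,0.15,0.015,0,-0.026,-1],
  [-0.15,-0.008,0.15,0.015,0,-0.026,-1],
  [-0.15,-0.008,0.15,0.015,0,-0.026,-1],
  [-0.15,-0.008,0.15,0.015,0,-0.026,-1],
])

```text
time_s: 9.72
position: [0.4385, -0.1032, 0.0994]
tcp_rot: [[-0.074, 0.996, -0.058], [0.761, 0.094, 0.642], [0.644, 0.004, -0.765]]
force: [-0.4, 0.4, -0.7]
opening: 1.003
grasp_force: 0.0
```

```bash
python3 - <<'E'
from h import *
go((.4335,-.056,.030),95.3,40,.0)
s=read_state();c=capture('wrist');np.save('pics/w9.npy',{'s':s,'c':c},allow_pickle=True)
R,u=RT(95.3);v=np.array([-u[1],u[0],0]);o=np.array([.4335,-.056,0])+.084*u
for n,p in dict(fl=(-60,50,36),fr=(-60,-50,36),bl=(39,50,36),br=(39,-50,36),e1=(-102,11,36),e2=(-102,-11,36)).items(): print(n,wproj(c,s,o+u*p[0]/1e3+v*p[1]/1e3+[0,0,p[2]/1e3]))
g=c['image'].astype(int)
m=((g[:,:,0]-g[:,:,2]>14)&(g[:,:,0]>70)&(g[:,:,0]-g[:,:,1]<25)).astype(np.uint8);m[320:]=0
n,l,st,ce=cv2.connectedComponentsWithStats(m);i=1+np.argmax(st[1:,4]);m=l==i;print(st[i])
for y in range(st[i,1],st[i,1]+st[i,3],10):
    x=np.where(m[y])[0];print(y,x.min(),x.max(),end='; ')
E
```

```text
t 9.7167 pos [ 0.4385 -0.1032  0.0994] j [-43.8688  43.1417 103.2216  27.0192  68.4519 -67.3313] F [-0.3882  0.3676 -0.7166] op 1.0030184933453523 0.0
row [-0.0282, -0.0026, 0.2589] [0.0021, -0.0025, 0.0046] rows needed 1.873563468194925
fl [205.0547 200.4112]
fr [338.5387 200.6578]
bl [216.8369 100.5807]
br [327.853  100.7049]
e1 [255.602  255.6443]
e2 [287.3529 255.7219]
[  207    98   132   158 11254]
98 227 316; 108 217 328; 118 216 330; 128 214 331; 138 213 332; 148 212 333; 158 210 334; 168 209 335; 178 208 337; 188 207 337; 198 208 337; 208 213 332; 218 258 287; 228 257 287; 238 258 287; 248 257 287;
```

>>> step_arm([
  [-0.028,0,0.12,0,0,0,-1],
  [-0.028,0,0.2,0,0,0,-1],
  [-0.028,0,0.26,0,0,0,-1],
  [-0.028,0,0.26,0,0,0,-1],
  [-0.028,0,0.26,0,0,0,-1],
  [-0.028,0,0.26,0,0,0,1],
  [-0.028,0,0.26,0,0,0,1],
  [-0.028,0,0.26,0,0,0,1],
])

```text
time_s: 10.43
position: [0.4357, -0.0622, 0.0345]
tcp_rot: [[-0.075, 0.996, -0.054], [0.764, 0.092, 0.639], [0.641, 0.007, -0.767]]
force: [0.3, -1.4, -0.1]
opening: 0.855
grasp_force: 0.0
```

>>> step_arm([
  [0,0,0,0,0,0,1],
  [0,0,0,0,0,0,1],
  [0,0,0,0,0,0,1],
  [0,0,0,0,0,0,1],
  [0,0,0,0,0,0,1],
  [0,0,0,0,0,0,1],
  [0,0,0,0,0,0,1],
  [0,0,0,0,0,0,1],
])

```text
time_s: 11.1
position: [0.4347, -0.0609, 0.0335]
tcp_rot: [[-0.074, 0.996, -0.057], [0.762, 0.093, 0.641], [0.643, 0.004, -0.766]]
force: [-1.6, -0.6, 0.0]
opening: 0.248
grasp_force: 24.3
```

>>> step_arm([
  [0,0,0,0,0,0,1],
  [0,0,0,0,0,0,1],
  [0.01,0,-0.012,0,0,0,1],
  [0.025,0,-0.03,0,0,0,1],
  [0.045,0,-0.054,0,0,0,1],
  [0.07,0,-0.083,0,0,0,1],
  [0.09,0,-0.107,0,0,0,1],
  [0.1,0,-0.12,0,0,0,1],
])

```text
time_s: 11.77
position: [0.4349, -0.0613, 0.0821]
tcp_rot: [[-0.075, 0.996, -0.056], [0.763, 0.093, 0.64], [0.642, 0.006, -0.767]]
force: [0.3, -0.5, -1.3]
opening: 0.25
grasp_force: 29.9
```

```bash
python3 - <<'E'
from h import *
go((.4558,.1029,.1558),82.4,40)
E
```

```text
t 11.7667 pos [ 0.4349 -0.0613  0.0821] j [-40.6671  44.2375 107.0131  30.2092  63.1623 -68.3709] F [ 0.2654 -0.5214 -1.3235] op 0.2500417256761406 29.907619336154312
row [0.5703, 0.119, 0.1382] [-0.1793, 0.0005, 0.2254] rows needed 4.307577558357074
```

>>> step_arm([
  [0.03,0.005,0,-0.01,0,0.01,1],
  [0.09,0.02,0.015,-0.03,0,0.03,1],
  [0.17,0.035,0.035,-0.06,0,0.07,1],
  [0.26,0.055,0.06,-0.09,0,0.11,1],
  [0.35,0.075,0.085,-0.12,0,0.15,1],
  [0.44,0.09,0.105,-0.15,0,0.19,1],
  [0.51,0.105,0.123,-0.17,0,0.215,1],
  [0.55,0.115,0.133,-0.18,0,0.225,1],
])

```text
time_s: 12.43
position: [0.4529, 0.0963, 0.1575]
tcp_rot: [[0.102, 0.991, 0.083], [0.758, -0.131, 0.639], [0.644, -0.002, -0.765]]
force: [-0.1, -0.5, -1.1]
opening: 0.246
grasp_force: 29.9
```

>>> step_arm([
  [0.01,0.002,0.003,0,0,0,1],
  [0.02,0.004,0.005,0,0,0,1],
  [0.02,0.004,0.005,0,0,0,1],
  [0.02,0.004,0.005,0,0,0,1],
])

```text
time_s: 12.77
position: [0.4571, 0.0977, 0.1584]
tcp_rot: [[0.102, 0.991, 0.085], [0.759, -0.133, 0.637], [0.643, -0.001, -0.766]]
force: [-0.9, -0.3, -0.9]
opening: 0.252
grasp_force: 29.9
```

```bash
python3 - <<'E'
from h import *
go((.4558,.1029,.1558),82.4,40)
s=read_state();c=capture('wrist');np.save('pics/w10.npy',{'s':s,'c':c},allow_pickle=True)
cv2.imwrite('pics/w10.png',cv2.resize(c['image'][:290,90:470,::-1],None,fx=2.05,fy=2.05,interpolation=cv2.INTER_CUBIC))
R,u=RT(82.4);v=np.array([-u[1],u[0],0]);rm=np.array([.499,.298,.3098])
P=lambda q:(wproj(c,s,q)-[90,0])*2.05
for n,p in dict(trayend=(-90,0,73),tfl=(-50,46,79),tfr=(-50,-46,79),barl=(-15,36,5),barr=(-15,-36,5),legl=(-44,40,0),legr=(-44,-40,0)).items(): print(n,P(rm+u*p[0]/1e3+v*(p[1]+17)/1e3+[0,0,(p[2]-118)/1e3]))
Rt=np.array(s['tcp_rot']);uu=np.r_[Rt[:2,0],0];uu/=np.linalg.norm(uu);vv=np.array([-uu[1],uu[0],0]);g=s['position']+.006*Rt[:,2]
for n,p in dict(hl=(0,18,98),hr=(0,-18,98),dfl=(-60,50,36),dfr=(-60,-50,36),dbl=(39,50,36),dbr=(39,-50,36)).items(): print(n,P(g+uu*(p[0]+84)/1e3+vv*p[1]/1e3+[0,0,(p[2]-29)/1e3]))
E
```

```text
t 12.7667 pos [0.4571 0.0977 0.1584] j [-25.1671  33.0189 115.6693  47.3847  56.3691 -53.4316] F [-0.9291 -0.3415 -0.8526] op 0.2524302252065688 29.90759043255821
row [0.007, -0.0066, -0.0028] [0.0002, 0.0002, -0.0013] rows needed 0.07186611016434333
trayend [ 361.1656 -131.1308]
tfl [ 178.3165 -182.286 ]
tfr [ 551.1825 -186.796 ]
barl [264.0727 -18.7179]
barr [472.7609 -20.3436]
legl [242.964   36.6049]
legr [492.7876  34.7137]
hl [287.6532  93.9887]
hr [457.0983  93.3223]
dfl [174.8718 461.7344]
dfr [573.0474 461.5075]
dbl [220.2458 172.3563]
dbr [529.2219 171.6008]
```

View pics/w10.png

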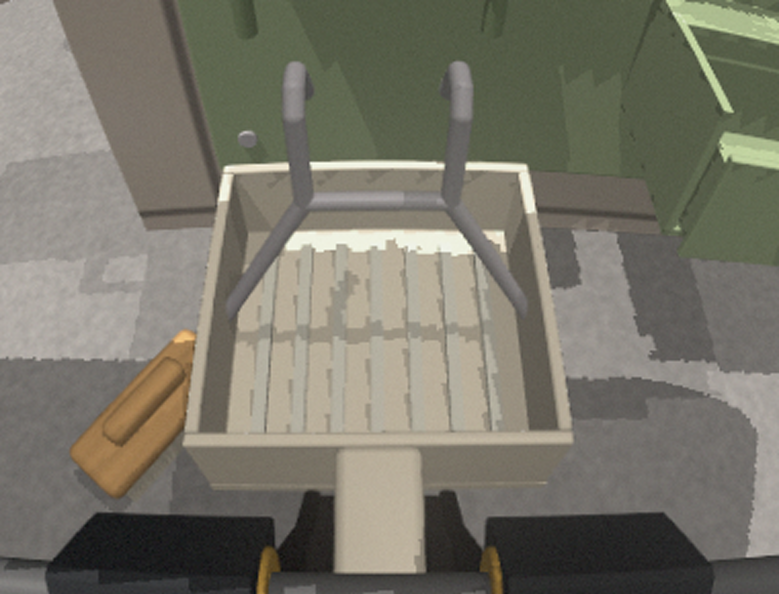

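The dish's hook crowns are at (295,64) and (459,65), and its rim is straight. The tray's leg ends at (245,37) and (495,37) are within 2 px of the prediction, which confirms the tray's pose. I'll solve for the hook line relative to the bar.

```bash
python3 - <<'E'
from h import *
from scipy.optimize import least_squares
w=np.load('pics/w10.npy',allow_pickle=True).item();s,c=w['s'],w['c']
R,u=RT(82.4);v=np.array([-u[1],u[0],0]);rm=np.array([.499,.298,.3098]);bar=rm-.015*u+.017*v+[0,0,-.113]
Rt=np.array(s['tcp_rot']);cam=s['position']+Rt@c['T_tool_cam'][:3,3]
obs=np.array([[295,62],[459,63]])/2.05+[90,0]
def f(p):
    h=bar+u*p[0]+v*p[1]+[0,0,p[2]];d=h+[0,0,.006]-cam;th=np.arctan2(-d[2],d@u)
    return np.r_[[wproj(c,s,h+v*k+u*(-.0005+.0095*np.sin(th))+[0,0,.0095*np.cos(th)])-o for k,o in zip((.018,-.018),obs)]].ravel()
r=least_squares(f,[-.1,0,.022],x_scale=.01);print('hook line rel bar',r.x*1e3,r.fun)
uu=np.r_[Rt[:2,0],0];uu/=np.linalg.norm(uu);g=s['position']+.006*Rt[:,2];h=g+.084*uu+[0,0,.063]-bar
print('nominal',1e3*np.array([h@u,h@v,h[2]]))
# PnP of rim (eyeballed corners), for pitch
fo=210/np.tan(np.radians(c['vertical_fov']/2));im=[]
ob=[(39,50,36),(39,-50,36),(-60,50,36),(-60,-50,36)]
for a,b in[(223,166),(530,165),(185,442),(573,442)]:
    q=np.array([a/2.05+90-c['cx'],b/2.05-c['cy']]);rr=np.linalg.norm(q);im.append(q/rr*np.tan(rr/fo))
ok,rv,tv=cv2.solvePnP(np.array(ob,float)/1e3,np.array(im),np.eye(3),None);T=c['T_tool_cam']
Rw=Rt@T[:3,:3]@cv2.Rodrigues(rv)[0];pw=s['position']+Rt@(T[:3,3]+T[:3,:3]@tv[:,0]);h=pw+Rw@[0,0,.092]-bar
print('pnp',1e3*np.array([h@u,h@v,h[2]]),'x axis',Rw[:,0],'z',Rw[:,2])
E
```

```text
hook line rel bar [-97.2677  -3.0718  20.3321] [ 0.0154  0.3458  0.0136 -0.3458]
nominal [-101.1819   -2.0634   20.0125]
pnp [-95.011   -3.5478  17.8964] x axis [ 0.1271  0.9919 -0.0063] z [0.0085 0.0052 1.    ]
```

>>> step_arm([
  [0.01,-0.004,0.005,0,0,0,1],
  [0.035,-0.008,0.025,0,0,0,1],
  [0.065,-0.008,0.05,0,0,0,1],
  [0.095,-0.008,0.075,0,0,0,1],
  [0.125,-0.008,0.1,0,0,0,1],
  [0.15,-0.008,0.12,0,0,0,1],
  [0.16,-0.008,0.128,0,0,0,1],
  [0.16,-0.008,0.128,0,0,0,1],
])

```text
time_s: 13.48
position: [0.4617, 0.161, 0.1603]
tcp_rot: [[0.101, 0.991, 0.083], [0.759, -0.131, 0.638], [0.643, -0.002, -0.766]]
force: [-0.5, 0.3, -1.0]
opening: 0.248
grasp_force: 29.9
```

```bash
cat >> h.py <<'E'
def rel():
    s=read_state()
    R,u=RT(82.4);v=np.array([-u[1],u[0],0]);rm=np.array([.499,.298,.3098]);bar=rm-.015*u+.017*v+[0,0,-.113]
    Rt=np.array(s['tcp_rot']);uu=np.r_[Rt[:2,0],0];uu/=np.linalg.norm(uu);g=s['position']+.006*Rt[:,2];h=g+.084*uu+[0,0,.063]-bar
    print(s['time_s'],'nominal hook-bar',1e3*np.array([h@u,h@v,h[2]]),'yaw',np.degrees(np.arctan2(uu[1],uu[0])),'lean',np.degrees(np.arccos(-Rt[2,2])),s['force'],s['joint_positions'])
E
python3 -c "
from h import *
rel()
s=read_state();c=capture('wrist');np.save('pics/w11.npy',{'s':s,'c':c},allow_pickle=True)
w=np.load('pics/w10.npy',allow_pickle=True).item()
for nm,(x,y) in dict(bl=(200,83),br=(347,83),hl=(234,40),hr=(313,40),fl=(182,215),fr=(368,215)).items():
    T=w['c']['image'][y-9:y+9,x-12:x+12];I=c['image']
    r=cv2.matchTemplate(I[y-16:y+16,x-19:x+19],T,cv2.TM_CCOEFF_NORMED);_,m,_,l=cv2.minMaxLoc(r);print(nm,m,l[0]-7,l[1]-7)
"
```

```text
13.4833 nominal hook-bar [-37.9028   1.8641  21.89  ] yaw 82.4020340136663 lean 40.04428388613025 [-0.4746  0.2942 -1.0264] [-17.0002  32.7356 115.8846  52.3109  53.2896 -50.0314]
bl 0.738426148891449 -1 4
br 0.8623794317245483 0 0
hl 0.9276808500289917 -1 2
hr 0.8464064598083496 1 7
fl 0.8591722249984741 0 0
fr 0.9571331143379211 0 0
```

>>> step_arm([
  [0.012,0,0.01,0,0,0,1],
  [0.03,0,0.025,0,0,0,1],
  [0.048,0,0.04,0,0,0,1],
  [0.064,0,0.054,0,0,0,1],
  [0.075,0,0.063,0,0,0,1],
  [0.079,0,0.066,0,0,0,1],
  [0.079,0,0.066,0,0,0,1],
  [0.079,0,0.066,0,0,0,1],
])

```text
time_s: 14.2
position: [0.4663, 0.1907, 0.1604]
tcp_rot: [[0.102, 0.991, 0.084], [0.759, -0.132, 0.638], [0.643, -0.001, -0.766]]
force: [-0.4, -0.0, -0.9]
opening: 0.246
grasp_force: 29.9
```

```bash
python3 -c "
from h import *
rel()
s=read_state();c=capture('wrist');np.save('pics/w12.npy',{'s':s,'c':c},allow_pickle=True)
R,u=RT(82.4);v=np.array([-u[1],u[0],0]);rm=np.array([.499,.298,.3098])
g=lambda p: wproj(c,s,rm+u*p[0]/1e3+v*(p[1]+17)/1e3+[0,0,(p[2]-118)/1e3])
print(g((-15,0,5)),g((-15,36,5)),g((-15,-36,5)),g((-90,11,73)),g((-90,-11,73)))
"
```

```text
14.2 nominal hook-bar [-7.8454  1.1985 21.9913] yaw 82.35966504252244 lean 40.023536859950894 [-0.4102 -0.047  -0.9384] [-12.9816  32.8575 115.3145  54.5529  51.7994 -47.9994]
[274.4699  77.511 ] [205.3311  79.5017] [343.6408  79.2677] [222.3871  92.8908] [325.7567  92.6878]
```

>>> step_arm([
  [0.004,0,0.003,0,0,0,1],
  [-0.007,0,0.016,0,0,0,1],
  [-0.018,0,0.03,0,0,0,1],
  [-0.03,0,0.044,0,0,0,1],
  [-0.03,0,0.044,0,0,0,1],
  [-0.03,0,0.044,0,0,0,1],
])

```text
time_s: 14.75
position: [0.4662, 0.1921, 0.1439]
tcp_rot: [[0.103, 0.991, 0.083], [0.759, -0.133, 0.638], [0.643, -0.003, -0.766]]
force: [0.6, -0.1, 0.1]
opening: 0.246
grasp_force: 29.9
```

```bash
python3 -c "
from h import *
rel()"
```

```text
14.75 nominal hook-bar [-6.4199  1.2617  5.5123] yaw 82.23559973679603 lean 40.04376590189197 [ 0.5749 -0.0507  0.1479] [-12.8019  34.9603 115.7727  56.3365  50.3206 -50.5282]
```

Still free, so I'll lower slowly in 2 mm steps until it touches.

>>> step_arm([
  [-0.003,0,0.003,0,0,0,1],
  [-0.005,0,0.006,0,0,0,1],
  [-0.007,0,0.008,0,0,0,1],
  [-0.007,0,0.008,0,0,0,1],
])

```text
time_s: 15.08
position: [0.4665, 0.1922, 0.1414]
tcp_rot: [[0.102, 0.991, 0.084], [0.759, -0.133, 0.638], [0.644, -0.001, -0.765]]
force: [-0.5, 0.6, -0.5]
opening: 0.254
grasp_force: 29.9
```

>>> step_arm([
  [-0.002,0,0.003,0,0,0,1],
  [-0.004,0,0.005,0,0,0,1],
  [-0.004,0,0.005,0,0,0,1],
  [-0.004,0,0.005,0,0,0,1],
])

```text
time_s: 15.42
position: [0.4665, 0.1922, 0.1394]
tcp_rot: [[0.102, 0.991, 0.084], [0.759, -0.133, 0.638], [0.643, -0.001, -0.766]]
force: [0.6, 0.5, 0.9]
opening: 0.251
grasp_force: 29.9
```

```bash
python3 -c "
from h import *
rel()"
```

```text
15.4167 nominal hook-bar [-6.323   1.1416  1.0502] yaw 82.32820353498703 lean 40.04292967568935 [0.569  0.4552 0.8614] [-12.7892  35.5307 115.8938  56.8865  49.8972 -51.3851]
```

>>> step_arm([
  [-0.002,0,0.003,0,0,0,1],
  [-0.004,0,0.005,0,0,0,1],
  [-0.004,0,0.005,0,0,0,1],
  [-0.004,0,0.005,0,0,0,1],
])

```text
time_s: 15.75
position: [0.4665, 0.1923, 0.1376]
tcp_rot: [[0.102, 0.991, 0.084], [0.758, -0.132, 0.638], [0.644, -0.001, -0.765]]
force: [0.3, 0.4, 1.0]
opening: 0.251
grasp_force: 29.9
```

```bash
python3 -c "
from h import *
rel()"
```

```text
15.75 nominal hook-bar [-6.1868  1.1731 -0.7897] yaw 82.32728306599267 lean 40.06368826480192 [0.2719 0.4372 0.9704] [-12.7816  35.776  115.9409  57.1084  49.7555 -51.7091]
```

>>> step_arm([
  [-0.002,0,0.003,0,0,0,1],
  [-0.004,0,0.005,0,0,0,1],
  [-0.004,0,0.005,0,0,0,1],
  [-0.004,0,0.005,0,0,0,1],
])

```text
time_s: 16.08
position: [0.4664, 0.1925, 0.1358]
tcp_rot: [[0.102, 0.991, 0.084], [0.758, -0.133, 0.638], [0.644, -0.001, -0.765]]
force: [0.5, 2.3, 5.3]
opening: 0.248
grasp_force: 29.9
```

```bash
python3 - <<'E'
from h import *
rel()
s=read_state();c=capture('wrist');np.save('pics/w13.npy',{'s':s,'c':c},allow_pickle=True)
a=np.load('pics/w12.npy',allow_pickle=True).item()
# dish corners vs. w10 (in the hand they should stay put unless pushed)
w=np.load('pics/w10.npy',allow_pickle=True).item()
for nm,(x,y) in dict(fl=(182,215),fr=(368,215),handle=(275,225)).items():
    T=w['c']['image'][y-9:y+9,x-12:x+12]
    for I in (a['c']['image'],c['image']):
        r=cv2.matchTemplate(I[y-16:y+16,x-19:x+19],T,cv2.TM_CCOEFF_NORMED);_,m,_,l=cv2.minMaxLoc(r);print(nm,round(m,2),l[0]-7,l[1]-7)
E
```

```text
16.0833 nominal hook-bar [-6.0645  1.2151 -2.6299] yaw 82.31471315766508 lean 40.08587125248296 [0.5034 2.3101 5.3037] [-12.7769  36.0216 115.9905  57.332   49.616  -52.0299]
fl 0.44 0 0
fl 0.32 -7 1
fr 0.95 0 0
fr 0.94 0 0
handle 0.98 -2 0
handle 0.97 -4 0
```

The contact force built to 5 N at the expected height, so the hooks are seated on the bar. I'll ease off 1 mm and open.

>>> step_arm([
  [0.002,0,-0.003,0,0,0,1],
  [0.002,0,-0.003,0,0,0,1],
  [0.002,0,-0.003,0,0,0,0.2],
  [0.002,0,-0.003,0,0,0,-0.2],
  [0.002,0,-0.003,0,0,0,-0.4],
  [0.002,0,-0.003,0,0,0,-0.4],
  [0.002,0,-0.003,0,0,0,-0.4],
  [0.002,0,-0.003,0,0,0,-0.4],
])

```text
time_s: 16.8
position: [0.4665, 0.192, 0.1365]
tcp_rot: [[0.102, 0.991, 0.084], [0.759, -0.133, 0.637], [0.643, -0.001, -0.766]]
force: [0.2, -0.6, -0.4]
opening: 0.616
grasp_force: 0.0
```

```bash
python3 - <<'E'
from h import *
rel()
s=read_state();c=capture('wrist');print(s['opening'],s['grasp_force']);np.save('pics/w14.npy',{'s':s,'c':c},allow_pickle=True)
a=np.load('pics/w13.npy',allow_pickle=True).item()
for nm,(x,y) in dict(fl=(185,215),fr=(365,215),handle=(275,222)).items():
    T=a['c']['image'][y-9:y+9,x-12:x+12];I=c['image']
    r=cv2.matchTemplate(I[y-19:y+19,x-22:x+22],T,cv2.TM_CCOEFF_NORMED);_,m,_,l=cv2.minMaxLoc(r);print(nm,round(m,2),l[0]-10,l[1]-10)
E
```

```text
16.8 nominal hook-bar [-6.5247  1.1054 -1.9204] yaw 82.32769238310227 lean 40.01084499869818 [ 0.1868 -0.6379 -0.3936] [-12.7993  35.8997 115.9644  57.1675  49.6358 -51.8554]
0.6159981527815903 0.0
fl 0.65 1 -8
fr 0.98 -5 -6
handle 0.98 -6 -7
```

>>> step_arm([
  [0,0,-0.04,0,0,0,-0.4],
  [0,0,-0.1,0,0,0,-0.4],
  [0,0,-0.18,0,0,0,-0.4],
  [0,0,-0.28,0,0,0,-0.4],
  [0,0,-0.38,0,0,0,-0.4],
  [0,0,-0.48,0,0,0,-0.4],
  [0,0,-0.55,0,0,0,-0.4],
  [0,0,-0.55,0,0,0,-0.4],
])

```text
time_s: 17.52
position: [0.4546, 0.0843, 0.2654]
tcp_rot: [[0.1, 0.991, 0.092], [0.761, -0.135, 0.635], [0.641, 0.006, -0.767]]
force: [-0.1, 1.0, 0.0]
opening: 0.701
grasp_force: 0.0
```

>>> step_arm([
  [0,0,0,0,0,0,-0.4],
  [0,0,0,0,0,0,-0.4],
  [0,0,0,0,0,0,-0.4],
  [0,0,0,0,0,0,-0.4],
  [0,0,0,0,0,0,-0.4],
  [0,0,0,0,0,0,-0.4],
  [0,0,0,0,0,0,-0.4],
  [0,0,0,0,0,0,-0.4],
])

```text
time_s: 18.18
position: [0.4525, 0.0871, 0.2628]
tcp_rot: [[0.102, 0.991, 0.084], [0.759, -0.132, 0.638], [0.643, -0.002, -0.766]]
force: [-0.3, -0.3, -0.5]
opening: 0.696
grasp_force: 0.0
```

```bash
python3 - <<'E'
from h import *
s=read_state();c=capture('wrist');print(s['position'],s['force'],s['opening'])
np.save('pics/w15.npy',{'s':s,'c':c},allow_pickle=True)
R,u=RT(82.4);v=np.array([-u[1],u[0],0]);rm=np.array([.499,.298,.3098]);bar=rm-.015*u+.017*v+[0,0,-.113]
P=lambda o,p:wproj(c,s,o+u*p[0]/1e3+v*p[1]/1e3+[0,0,p[2]/1e3])
for n,p in dict(tfl=(-50,46,79),tfr=(-50,-46,79),tend=(-90,0,73)).items(): print(n,P(rm+.017*v-[0,0,.118],p))
for n,p in dict(dfl=(-60,50,36),dfr=(-60,-50,36),dend1=(-102,11,36),dend2=(-102,-11,36)).items(): print(n,P(bar-[0,0,.092],p))
g=c['image'].astype(int)
# white dish: not green; tray: green
m=((g[:,:,0]-g[:,:,2]>10)&(g[:,:,0]>70)&(g[:,:,0]>=g[:,:,1]-3)&(g[:,:,0]-g[:,:,1]<25)).astype(np.uint8)
gr=((g[:,:,1]-g[:,:,0]>8)&(g[:,:,1]>105)).astype(np.uint8)
for nm,mm in(('dish',m),('green',gr)):
    n,l,st,ce=cv2.connectedComponentsWithStats(mm)
    for i in range(1,n):
        if st[i,4]>250: print(nm,st[i],ce[i])
E
```

```text
[0.4525 0.0871 0.2628] [-0.2517 -0.2929 -0.4762] 0.6964200610522475
tfl [210.8623  42.3564]
tfr [338.1089  42.0796]
tend [274.5147  83.9943]
dfl [224.8714 162.4044]
dfr [324.7474 162.2301]
dend1 [263.1026 200.4748]
dend2 [286.5978 200.4363]
dish [    0     0   380   246 33278] [152.3905 110.5703]
dish [  358     0   202   277 17367] [508.7932 150.1008]
dish [160 193  64  67 437] [197.7437 230.0343]
dish [149 265  16  50 338] [155.1716 288.6479]
dish [386 264  15  51 317] [393.8423 288.142 ]
dish [ 191  307  107   40 1243] [231.8801 330.0603]
dish [534 385  26  35 313] [549.2556 404.4058]
green [ 209    0  130   88 3587] [274.3666  44.0217]
green [ 384   64  114  108 4788] [435.2546 117.1884]
```

```bash
python3 - <<'E'
from h import *
c=np.load('pics/w15.npy',allow_pickle=True).item()['c'];g=cv2.GaussianBlur(c['image'],(3,3),0)
L=cv2.cvtColor(g,cv2.COLOR_RGB2LAB).astype(int)
E=cv2.Canny(g,40,90)
print('edges rows along col 275',np.where(E[60:260,275])[0]+60,'col 250',np.where(E[60:260,250])[0]+60,'300',np.where(E[60:260,300])[0]+60)
for y in(150,156,160,170,180,190,196,205):print(y,np.where(E[y,190:360])[0]+190)
for y in range(86,220,8):print(y,g[y,275].tolist(),g[y,230].tolist())
E
```

```text
edges rows along col 275 [ 73  86  97 100 104 110 142 143 146 147 148 149 150 151 152 153 158 161
 163 200 215] col 250 [ 73  74  75  77  80  90  93 107 113 114 115 133 136 158 162 178 191 216
 217 218 219 220 221 222 226 227 228 229 230 231 232 233 234 236 237 239
 240 241 242 243] 300 [ 73  75  77  80  90  93 109 112 113 117 118 129 130 136 139 143 159 162]
150 [226 229 234 240 243 245 253 256 264 266 275 277 281 282 283 286 287 288
 302 306 314 318 319 321 354 355]
156 [228 233 240 243 245 254 255 256 274 283 285 287 296 298 302 306 314 318
 322 354]
160 [247 322 355]
170 [227 263 283 320 356]
180 [259 263 284 314 335]
190 [247 248 249 258 259 262 284 315 335]
196 [200 201 206 207 208 262 284 315 351 352]
205 [192 193 197 198 199 200 202 208 218 219 284 315 316]
86 [115, 125, 97] [75, 83, 63]
94 [87, 95, 74] [83, 90, 70]
102 [139, 135, 133] [88, 96, 74]
110 [141, 134, 118] [200, 197, 177]
118 [149, 145, 130] [227, 219, 198]
126 [153, 149, 134] [219, 209, 188]
134 [154, 148, 134] [184, 175, 157]
142 [188, 182, 165] [142, 134, 119]
150 [206, 201, 183] [107, 102, 91]
158 [202, 195, 176] [107, 102, 90]
166 [184, 174, 155] [120, 114, 102]
174 [186, 175, 156] [120, 114, 101]
182 [185, 176, 155] [155, 150, 145]
190 [185, 175, 156] [150, 146, 140]
198 [177, 168, 149] [95, 92, 89]
206 [97, 94, 91] [99, 95, 92]
214 [96, 94, 90] [96, 94, 90]
```

The measured edges match the prediction for a seated, level dish to 1–3 px: front rim row 162, handle end row 200, handle columns 262 to 284. The tray is unchanged. I'm handing in.

```bash
python3 -c "
from rig import *
print(hand_in())"
```

```text
the job is handed in; nothing more can be done
None
```

I handed the job in with the tray hung on the rail and the soap dish hung from its loop; the last camera check showed both level and let go, but the hand-in gave no verdict.

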